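# Secure the lid of a steel case: clear it, hook the bail, lock the cam handle

## Task

Make the closed steel case on the bench ready to carry. First take the bottle off its lid and stand it upright on the bench beside the case; next swing the folded wire bail up, pull it out over the tip of its hook and let it settle in the hook; last turn the cam handle clockwise (seen from above) up over its cam until it drops fully into the low notch. Do not knock the bottle over or push the other loose things near the case about, and let go of everything at the end.

Things in the scene. Friction and masses are not known exactly. Their poses are not given: they have to be found in the camera images.
- case: closed grey steel case, fixed to the bench, 180 (x) x 230 (y) x 70 mm high. Origin: centre of its underside, on the bench; x points from its front edge (robot side) to its back, y to its left, z up. This is the 'case frame'. On the lid: bail and hook towards the right (-y) end, cam handle towards the left.
- hub (a point): point on the cam handle's upright turning axis, on the lid top, at (10, 30, 70) mm in the case frame. A ring cam of 36 mm outer radius, at most 30 mm high, lies round it on the lid; the axis post in the middle is 55 mm high.
- knob (a point): middle of the handle's upright round black knob (24 mm diameter, 40 mm tall), 80 mm from the hub axis, fixed on the end of a flat bar 10 mm wide and 8 mm thick. Height above the lid: 46 mm plus cam_lift (knob foot, at the bar's top, 26 mm plus cam_lift).
- cam_handle (a joint): handle's turn about the hub axis, rad, growing clockwise from above; 0 = open stop. At q the bar points in case-frame direction 3.578 - q rad (counter-clockwise from x). Starts at 0.05 to 0.35. Cam: flat seat to 0.5, ramp up 0.5 to 1.35, crest to 1.6, then a steep drop into the low notch, resting at 1.75 to 1.95 (middle 1.85) before an end wall. Ramp needs some 3 N at the knob.
- cam_lift (a joint): height of the handle above its bed in the low notch, m, up: about 0.004 on the open seat, rising evenly along the ramp to 0.018 on the crest, 0 fully down in the notch; 0.024 at most. Spring and weight pull it down with 5.5 N (low) to 8.5 N (crest). A hand that grips the knob must rise and fall with it.
- bail (a joint): swing of the wire bail about its pivot axis (along the case's y), rad: 0 lying level towards the case's front (-x), pi/2 upright; 0 to 1.9. Light friction holds it where it is left. Starts at 0.15 to 0.5; in the hook it rests at 1.5 to 1.66.
- bail_wire (a joint): stretch of the bail, m, 0 to 0.036: its legs slide out of sprung sleeves that draw it back with 2 N at 0 to 5.6 N fully out. Crossbar to pivot axis is 70 mm plus this. In the hook it rests at 0.0125; to pass over the hook's tip it must be at least 0.027.
- bail_pivot (a point): middle of the bail's pivot axis, at (-20, -66, 88) mm in the case frame, 18 mm above the lid. The two legs are 40 mm either side of it along the case's y.
- bail_bar (a point): middle of the bail's crossbar, a steel round bar 9 mm thick, 80 mm long along the case's y, joining the two legs (9 mm wire, sleeves 13 mm thick on the first 40 mm). The hook stands 20 mm to the left (+y) of its middle; the free place to hold the bar is 12 mm to the right (-y) of its middle.
- hook_saddle (a point): middle of the hook's saddle floor, at (-19, -46, 166) mm in the case frame. Fixed steel hook 10 mm wide (y), open upwards: saddle 18 mm long (x) between an upturned tip in front (-x), 6 mm thick and 13 mm high, and a post behind, 19 mm over the saddle. The bar goes in over the tip from the front; its centre rests 4.5 mm above the floor.
- bottle: round brown bottle with a dark cap, 60 mm diameter, 160 mm tall, about 0.25 kg, standing on the case lid in the handle's way; origin: centre of its underside, z up along it. Grip it round the body 80 to 95 mm above its foot.
- screw_jar: loose clear jar of screws with a lid, 70 mm diameter, 81 mm high, standing near the case, to be left alone; origin: centre of its underside.
- tape_measure: loose tape measure, 40 x 80 x 68 mm high, standing near the case, to be left alone; origin: centre of its underside.
- mug: loose white mug, 82 x 112 x 94 mm high, standing near the case, to be left alone; origin: centre of its underside.
- parts_drawers: fixed blue drawer cabinet, right of the case; fills x 0.27 to 0.55 m, y below 0.10 m (a lower drawer stands out to y 0.135), 0.23 m high; origin under its middle. A plywood cabinet 0.4 m high stands behind from x 0.74, y 0.13 to 0.32. The bench's front edge is at x 0.28; it is free from there to x 0.74 and left to y 0.45, but for the things listed.
Things that resemble listed ones, but are neither listed nor needed, are in the scene too. Several things have the shape of the bottle; the one meant has the colours described above.

How it is judged:
By the outcome, as a careful person would: the job done as asked, in the order asked, and still so for the second after the job is handed in, with the robot touching nothing.
It also fails if it takes over 58 s, if anything falls off the work surface, if the arm or the gripper's body presses on something with over 40 N, if the wrist force passes 120 N, or if a joint passes its speed limit or range.

## Robot

A 6-joint arm with a two-finger parallel gripper is mounted at the origin on a cart in front of the work surface, level with it; the furniture and walls round the work are solid. World frame = base frame: x ahead of the robot, y to its left, z up, the work surface at z = 0. Lengths are in m, angles in rad, forces in N, time in s.
With the tool pointing down it reaches from about 0.3 to 0.775 m from the base axis. Payload 14.6 kg.
Tool frame: the origin (TCP) lies midway between the tips of the shut fingers; the grasp point (between the pads) lies 19 mm behind it; z points along the fingers, y is the line along which they close (so a half turn about z gives the same grasp; the last joint's range is limited). The gripper opens to 94 mm and grips with 3 to 60 N. Pads are 16 mm wide; open, the fingers measure 119 mm over their backs; the gripper's body (75 mm by 177 mm) begins 78 mm behind the grasp point.
Start: joints at [1.279, 0.3, 1.521, -0, 1.321, -0.067], TCP at [0.123, 0.536, 0.205] pointing down, gripper open.
Joint ranges: [-3.03, 3.03], [-0.79, 2.21], [0.23, 2.52], [-1.04, 4.18], [0, 3.07], [-2.55, 2.55]. Speed limits (rad/s): [2.22, 2.22, 2.57, 3.14, 3.14, 3.14].

## Interface

Orientations are given as a 3x3 rotation matrix whose columns are the frame's x, y, z axes.
In Python, from workcell import arm gives the robot as it stands. The module is installed in compiled form; this text tells all that it offers.
- The arm moves only by the shell command python3 -m crank 'ROWS' [OPENING] [FORCE]. ROWS is JSON, a list of rows, each a list of 4 numbers: the shift along the world's x, y, z in mm, then the turn about the world's z in rad. A call has 1 to 10 rows; each row shifts and turns the commanded pose from where the row before left it; what a row does not reach is not made up. A row lasts 1/10 s, in which the tool goes at most 50 mm and 8.59 degrees, less where a joint would pass 70% of its speed; a pose out of reach is approached as far as the arm can. A call with a gripper value outside its range is refused whole. OPENING is the opening, from 0 (shut) to 1 (fully open), set as the call begins (- or left out, the last holds). The fingers move at their own pace and stop on an object; FORCE is the grip in N (left out, the last holds). Time passes only in rows, so rows that do not move let the fingers close. It gives the time, the measured TCP pose, the force, the opening and the grip force at its end, in the units of the state.
- arm.get_state(): the state, without advancing time (a new reading comes with each control period).
- arm.camera(name): name is "scene" or "side" or "wrist"; returns the picture (400x640x3 uint8, red, green, blue); there is no depth.
- arm.camera_model(name): a dict with "mtx" (3x3 intrinsics, pixels), "extrinsics" (4x4, takes a point from camera to world coordinates); the wrist camera has in their place "tool_from_camera" (4x4, takes a point from camera to tool coordinates, whose origin is the TCP and whose axes are the flange's). Camera axes: x right, y down, z forward; pixel columns grow to the right and rows downward; lengths in m; the calibration is good to about 2 mm. The wrist camera is an equidistant fisheye: a pixel r from the principal point sees the ray r / f radians off the axis. A picture is of the moment at which its call begins: read the wrist's pose just before it. camera_model takes no time and is no camera call.
- arm.finish_job(): hands the job in; it is judged then, once.
The state is a dict: "clock": time; "qpos": joint angles; "joint_velocities": joint speeds; "joint_efforts": joint torques, N m; "eef_pos": TCP position; "tool_rot": TCP orientation; "wrist_force": force on the tool from outside, world axes, zero at the start; "moment": the same for the moment, N m; "finger_gap": finger opening in m; "gripper_force": force on a finger pad.
Only numpy, scipy, OpenCV 4.12 (cv2) and the standard library are available. Lean on these libraries where they do the work, as an engineer would, in place of code of your own. Each camera call takes 0.05 s, during which the arm holds its last target. There are 200 camera calls.

## Working session

There is one attempt and no reset: what is moved stays moved. The work goes in short steps, Python scripts to look and compute and a shell command to move; the robot and the scene stay as the last step left them, time stands still between calls to the robot, and variables do not carry over. Pictures are saved under pics/ and viewed, at most 10 in all, crops included, and the job is handed in when it is done.

```bash
mkdir -p pics
python3 - <<'E'
from workcell import arm
import cv2,numpy as np
s=arm.get_state();print(s)
for n in("scene","side"):
    m=arm.camera_model(n);print(n,np.round(m["mtx"],1).tolist(),np.round(m["extrinsics"],3).tolist())
    cv2.imwrite(f"pics/{n}0.png",arm.camera(n)[:,:,::-1])
m=arm.camera_model("wrist");print(m)
E
```

```text
{'clock': 0.0, 'qpos': array([ 1.27940329e+00,  3.00522853e-01,  1.52156388e+00,  1.24683206e-05,
        1.32071358e+00, -6.65718442e-02]), 'joint_velocities': array([-0.00120539,  0.00166242, -0.00181637,  0.00016992,  0.00073085,
       -0.00101554]), 'joint_efforts': array([ 5.07059904e-04, -5.31808734e+01, -3.52734411e+01,  7.08668190e-02,
        2.44415668e-02, -1.11486959e-04]), 'eef_pos': array([0.12252227, 0.5359124 , 0.20486522]), 'tool_rot': array([[-9.74833279e-01,  2.22934853e-01, -3.58517045e-04],
       [ 2.22935123e-01,  9.74832602e-01, -1.15328358e-03],
       [ 9.23869989e-05, -1.20418525e-03, -9.99999271e-01]]), 'wrist_force': array([ 0.12717456, -0.23092914,  0.45269287]), 'moment': array([ 0.01722002,  0.00268121, -0.02581518]), 'gripper_force': 0.0, 'finger_gap': 0.09420372969453952}
scene [[484.8, 0.0, 319.8], [0.0, 484.8, 198.5], [0.0, 0.0, 1.0]] [[-0.845, -0.304, 0.44, -0.01], [-0.535, 0.442, -0.721, 1.196], [0.025, -0.844, -0.536, 0.805], [0.0, 0.0, 0.0, 1.0]]
side [[368.7, 0.0, 320.5], [0.0, 368.7, 202.8], [0.0, 0.0, 1.0]] [[-1.0, -0.016, -0.018, 0.551], [0.01, 0.405, -0.914, 1.125], [0.022, -0.914, -0.405, 0.522], [0.0, 0.0, 0.0, 1.0]]
{'mtx': array([[309.70691629,   0.        , 319.56370421],
       [  0.        , 309.70691629, 197.30975792],
       [  0.        ,   0.        ,   1.        ]]), 'tool_from_camera': array([[ 4.24545449e-04, -9.65465756e-01, -2.60529642e-01,
         7.64994198e-02],
       [ 9.99999833e-01,  5.11870588e-04, -2.67332905e-04,
        -3.00841147e-04],
       [ 3.91458226e-04, -2.60529485e-01,  9.65465812e-01,
        -1.79343285e-01],
       [ 0.00000000e+00,  0.00000000e+00,  0.00000000e+00,
         1.00000000e+00]])}
```

View pics/scene0.png

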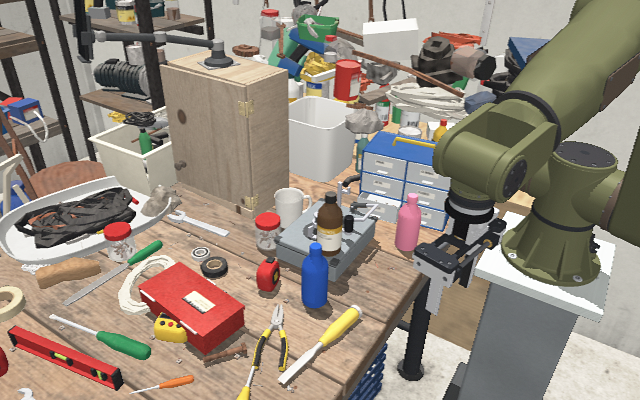

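View pics/side0.png

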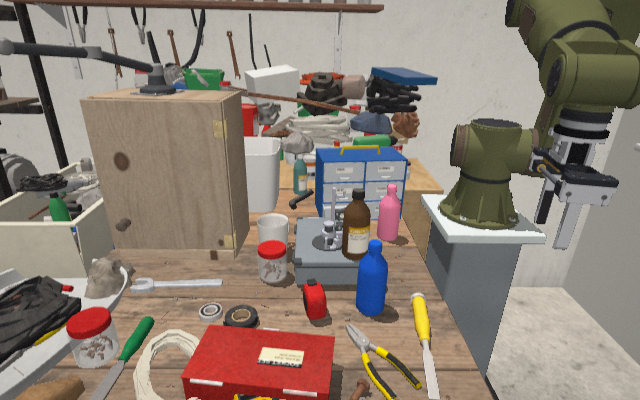

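The bottle-shaped things in the scene view are brown with a dark cap at (329,225), blue at (315,275) and pink at (408,222). Only the brown one fits, and it stands on the case lid. The screw jar is at (267,232) beside the case; a lookalike sits at (118,245). The tape is at (268,277) and the mug at (291,205). I'll confirm in an enlarged crop.

Run:
```python
import cv2,numpy as np
a=cv2.imread("pics/scene0.png")[175:315,240:430]; b=cv2.imread("pics/side0.png")[180:330,240:430]
a=cv2.resize(a,None,fx=4,fy=4,interpolation=2)
cv2.imwrite("pics/c1.png",a); cv2.imwrite("pics/c2.png",cv2.resize(b,None,fx=4,fy=4,interpolation=2))
```

```text
(no output)
```

View pics/c1.png

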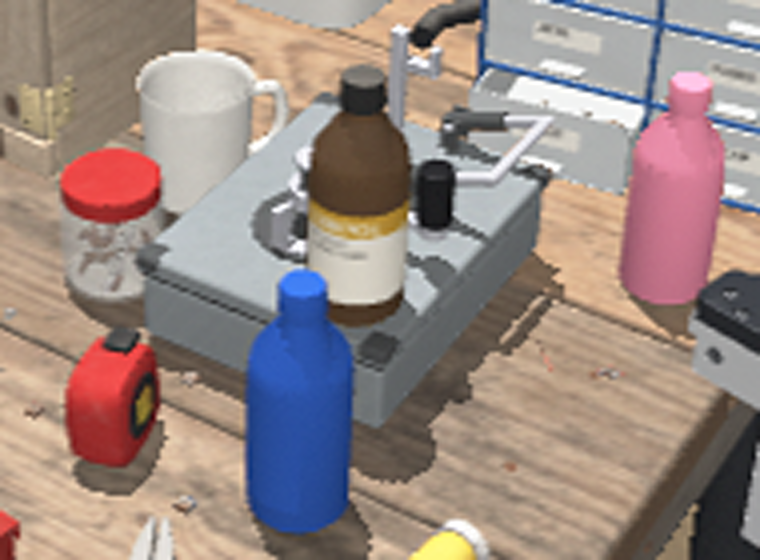

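View pics/c2.png

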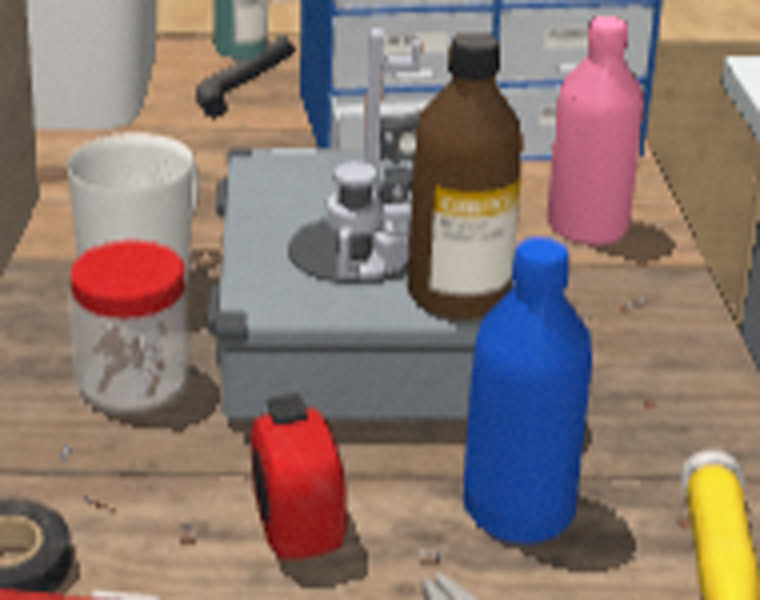

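The crops confirm the brown bottle with a dark cap and label at c1 (358,195), on the lid in front of the knob at (436,195). The folded bail is at (500,150) and the hook at (410,75). Next are rough positions from both views.

```bash
cat > h.py <<'E'
from workcell import arm
import cv2,numpy as np
def ray(n,u,v,s=None):
    m=arm.camera_model(n);K=m["mtx"]
    x,y=(u-K[0,2])/K[0,0],(v-K[1,2])/K[1,1]
    if n=="wrist":
        r=np.hypot(x,y);d=np.array([x/r*np.sin(r),y/r*np.sin(r),np.cos(r)]) if r>1e-9 else np.array([0,0,1.])
        T=np.eye(4);T[:3,:3]=s["tool_rot"];T[:3,3]=s["eef_pos"];T=T@m["tool_from_camera"]
    else: d=np.array([x,y,1.]);T=m["extrinsics"]
    d=T[:3,:3]@d;return T[:3,3],d/np.linalg.norm(d)
def plane(n,u,v,z,s=None):
    o,d=ray(n,u,v,s);return o+d*(z-o[2])/d[2]
def tri(rs):
    A=sum(np.eye(3)-np.outer(d,d) for o,d in rs);b=sum((np.eye(3)-np.outer(d,d))@o for o,d in rs)
    return np.linalg.solve(A,b)
E
python3 - <<'E'
from h import *
f=lambda c,o:(c[0]/4+o[0],c[1]/4+o[1])
S=(240,175);D=(240,180)
for n,c in dict(BL=(148,265),FL=(380,362),FR=(548,178),BR=(325,98)).items(): print("lid",n,plane("scene",*f(c,S),.07).round(3))
for n,c in dict(BL=(218,338),BR=(230,152)).items(): print("side lid",n,plane("side",*f(c,D),.07).round(3))
for n,a,b in [("bottle cap top",(363,75),(476,40)),("blue cap",(302,280),(542,247)),("pink cap",(691,80),(608,22)),("knob top",(437,165),None),("jarlid",(111,178),(128,270)),("tape",(124,335),(288,405)),("mug top c",(195,75),(132,157)),("hook post top",(399,30),(376,35))]:
    print(n, tri([ray("scene",*f(a,S)),ray("side",*f(b,D))]).round(3) if b else plane("scene",*f(a,S),.07+.07).round(3))
E
```

```text
lid BL [0.576 0.435 0.07 ]
lid FL [0.409 0.433 0.07 ]
lid FR [0.413 0.209 0.07 ]
lid BR [0.588 0.21  0.07 ]
side lid BL [0.591 0.44  0.07 ]
side lid BR [0.595 0.21  0.07 ]
bottle cap top [0.454 0.389 0.228]
blue cap [0.428 0.491 0.159]
pink cap [0.336 0.177 0.158]
knob top [0.434 0.329 0.14 ]
jarlid [0.647 0.379 0.076]
tape [0.552 0.49  0.063]
mug top c [0.656 0.271 0.096]
hook post top [0.501 0.264 0.181]
```

```bash
python3 -m crank '[[0,0,40,0],[36,-20,40,-0.149],[36,-20,40,-0.149],[36,-20,35,-0.149],[36,-20,0,-0.149],[36,-20,0,-0.149],[36,-20,0,-0.149],[36,-20,0,-0.149],[36,-20,0,-0.149],[36,-20,0,-0.149]]' 1
python3 -m crank '[[0,0,0,0],[0,0,0,0],[0,0,0,0]]'
python3 - <<'E'
from h import *
s=arm.get_state();im=arm.camera("wrist")
print(s["eef_pos"],s["qpos"],s["clock"]);print(s["tool_rot"])
np.savez("w1.npz",p=s["eef_pos"],R=s["tool_rot"])
cv2.imwrite("pics/w1.png",im[:,:,::-1])
E
```

```text
clock: 1.1
eef_pos: [0.4359, 0.3617, 0.3473]
tool_rot: [[0.001, 1.0, -0.0], [1.0, -0.001, -0.0], [-0.0, -0.0, -1.0]]
wrist_force: [0.2, 0.1, -0.7]
finger_gap: 0.0938
gripper_force: 0.0
clock: 1.4
eef_pos: [0.4339, 0.3633, 0.3475]
tool_rot: [[-0.007, 1.0, -0.0], [1.0, 0.007, 0.0], [0.0, -0.0, -1.0]]
wrist_force: [-0.8, 0.0, -1.2]
finger_gap: 0.0938
gripper_force: 0.0
[0.43386539 0.36332968 0.34746305] [6.32350055e-01 2.75878222e-01 1.22883801e+00 1.62368929e-04
 1.63708385e+00 6.25125387e-01] 1.4
[[-7.23534219e-03  9.99973790e-01 -2.63071412e-04]
 [ 9.99973825e-01  7.23534457e-03  8.09042617e-06]
 [ 9.99362643e-06 -2.63005989e-04 -9.99999965e-01]]
```

View pics/w1.png

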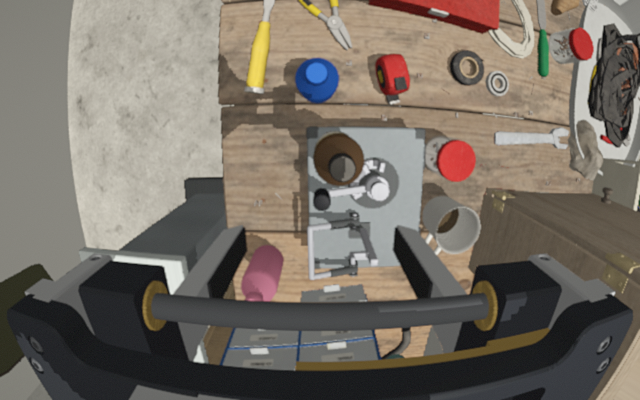

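The wrist view shows the brown bottle with its cap at (342,170), the knob at (322,200) and the hub post at (377,187). The bail is at about (312,255), the hook near (365,255), the lid corners at (307,128) and (423,128), the jar at (457,160), the tape at (393,75) and the mug at (450,225).

Run:
```python
import cv2
a=cv2.imread("pics/w1.png")[118:288,295:435]
cv2.imwrite("pics/w1c.png",cv2.resize(a,None,fx=3.5,fy=3.5,interpolation=2))
```

```text
(no output)
```

View pics/w1c.png

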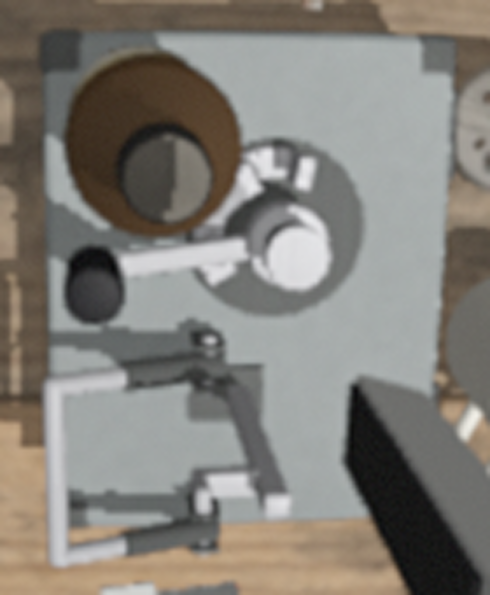

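Run:
```python
from h import *
w=np.load("w1.npz");s=dict(eef_pos=w["p"],tool_rot=w["R"])
P=lambda c,z:plane("wrist",c[0]/3.5+295,c[1]/3.5+118,z,s)
for n,c,z in [("FL",(40,33),.07),("BL",(458,38),.07),("F",(45,330),.07),("R",(150,522),.07),("R",(330,518),.07),("B",(440,350),.07),("cap",(168,177),.23),("knobtop",(94,293),.14),("post",(299,260),.125),("hookpost",(278,503),.185),("hooktip",(205,497),.179),("barL",(53,380),.11),("barR",(62,560),.11),("barLhi",(53,380),.12),("pivL",(205,368),.088),("pivR",(203,530),.088)]: print(n,(P(c,z)*1000).round(0))
# overlap of views: bottle cap
S=(240,175);D=(240,180)
rs=[ray("wrist",168/3.5+295,177/3.5+118,s),ray("scene",240+363/4,175+75/4),ray("side",240+476/4,180+40/4)]
print(tri(rs).round(4))
# bail bar middle: tri wrist+scene: ends in scene
for a,b in [((53,380),(488,180)),((62,560),(552,120))]:
  print("bar",tri([ray("wrist",a[0]/3.5+295,a[1]/3.5+118,s),ray("scene",240+b[0]/4,175+b[1]/4)]).round(4))
```

```text
FL [413. 421.  70.]
BL [594. 425.  70.]
F [415. 291.  70.]
R [465. 196.  70.]
R [552. 196.  70.]
B [597. 282.  70.]
cap [456. 388. 230.]
knobtop [436. 328. 140.]
post [516. 338. 125.]
hookpost [502. 264. 185.]
hooktip [476. 264. 179.]
barL [420. 283. 110.]
barR [424. 198. 110.]
barLhi [420. 286. 120.]
pivL [485. 280.  88.]
pivR [488. 201.  88.]
[0.455  0.3877 0.2273]
bar [0.4207 0.2823 0.1076]
bar [0.4225 0.1926 0.103 ]
```

```bash
python3 -m crank '[[11,13,0,0],[10,12,0,0],[0,0,-40,0],[0,0,-40,0],[0,0,-40,0],[0,0,-40,0],[0,0,-30,0],[0,0,-16,0],[0,0,0,0],[0,0,0,0]]'
python3 -m crank '[[0,0,0,0],[0,0,0,0],[0,0,0,0],[0,0,0,0],[0,0,0,0]]' 0.55 20
```

```text
clock: 2.45
eef_pos: [0.4553, 0.3885, 0.1425]
tool_rot: [[-0.006, 1.0, 0.001], [1.0, 0.006, 0.001], [0.001, 0.001, -1.0]]
wrist_force: [-0.6, 0.1, -0.0]
finger_gap: 0.0936
gripper_force: 0.0
clock: 2.95
eef_pos: [0.4557, 0.3878, 0.1417]
tool_rot: [[-0.005, 1.0, 0.0], [1.0, 0.005, 0.0], [0.0, 0.0, -1.0]]
wrist_force: [0.7, -0.4, 1.3]
finger_gap: 0.0592
gripper_force: 20.0
```

```bash
python3 -m crank '[[0,0,15,0],[0,0,25,0],[-15,0,0,0],[-25,-5,0,0],[-25,-10,0,0],[-25,-10,0,0],[-20,-13,0,0],[0,0,-15,0],[0,0,-25,0],[0,0,-25,0]]' && python3 -m crank '[[0,0,-20,0],[0,0,-12,0],[0,0,-6,0],[0,0,-3,0],[0,0,0,0],[0,0,0,0]]'
```

```text
clock: 3.95
eef_pos: [0.3457, 0.35, 0.1169]
tool_rot: [[-0.005, 1.0, 0.001], [1.0, 0.005, 0.001], [0.001, 0.001, -1.0]]
wrist_force: [-0.1, -0.2, -3.1]
finger_gap: 0.0598
gripper_force: 20.0
clock: 4.55
eef_pos: [0.3459, 0.3501, 0.0762]
tool_rot: [[-0.005, 1.0, 0.001], [1.0, 0.005, 0.001], [0.001, 0.001, -1.0]]
wrist_force: [0.4, -0.4, -3.8]
finger_gap: 0.0595
gripper_force: 20.0
```

```bash
python3 -m crank '[[0,0,-2,0],[0,0,-1,0],[0,0,0,0],[0,0,0,0]]'; python3 -m crank '[[0,0,-1,0],[0,0,-1,0],[0,0,0,0],[0,0,0,0]]'
```

```text
clock: 4.95
eef_pos: [0.3456, 0.3498, 0.0726]
tool_rot: [[-0.005, 1.0, 0.0], [1.0, 0.005, 0.0], [0.0, 0.0, -1.0]]
wrist_force: [-0.6, -0.7, -3.3]
finger_gap: 0.0594
gripper_force: 20.0
clock: 5.35
eef_pos: [0.3459, 0.3502, 0.0716]
tool_rot: [[-0.005, 1.0, 0.001], [1.0, 0.005, 0.001], [0.001, 0.001, -1.0]]
wrist_force: [-3.6, -3.6, 12.0]
finger_gap: 0.0596
gripper_force: 20.0
```

```bash
python3 -m crank '[[0,0,0,0],[0,0,0,0],[0,0,0,0],[0,0,10,0],[0,0,25,0],[0,0,40,0],[0,0,40,0],[0,0,30,0],[0,0,0,0]]' 0.82
python3 - <<'E'
from h import *
cv2.imwrite("pics/scene2.png",arm.camera("scene")[150:320,225:445,::-1].repeat(3,0).repeat(3,1))
E
```

```text
clock: 6.25
eef_pos: [0.3467, 0.3508, 0.2202]
tool_rot: [[-0.005, 1.0, 0.006], [1.0, 0.005, 0.005], [0.005, 0.006, -1.0]]
wrist_force: [0.4, -0.6, -1.3]
finger_gap: 0.0772
gripper_force: 0.0
```

View pics/scene2.png

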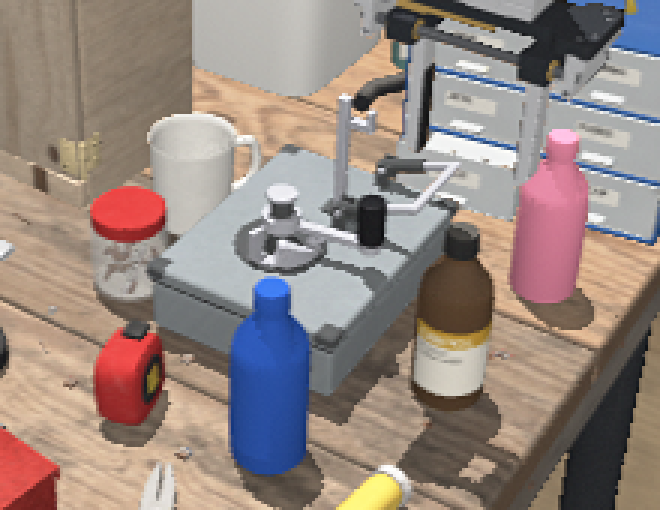

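The brown bottle stands upright on the bench at (455,330), in front of the case. The bail bar runs from about (415,211) to (460,165).

Run:
```python
from h import *
for c in [(437,188),(433,192)]:
  o,d=ray("scene",225+c[0]/3,150+c[1]/3)
  for y in(.2385,.2425):
    p=o+d*(y-o[1])/d[1]; r=p-np.array([.4855,y,.088]); print(p.round(4),np.hypot(r[0],r[2]).round(4),np.arctan2(r[2],-r[0]).round(3))
print(arm.get_state()["qpos"].round(2))
```

```text
[0.4196 0.2385 0.1056] 0.0682 0.261
[0.4178 0.2425 0.1085] 0.0707 0.295
[0.423  0.2385 0.1001] 0.0637 0.192
[0.4212 0.2425 0.1031] 0.0661 0.23
[0.72 0.16 1.67 0.   1.31 0.71]
```

```bash
python3 -m crank '[[12,-20,0,0],[15,-25,0,0],[15,-25,0,0],[15,-25,0,0],[15,-26,0,0],[0,0,-30,0],[0,0,-30,0],[0,0,-30,0],[0,0,-20,0],[0,0,0,0]]' 0.5 && python3 -m crank '[[0,0,-7,0],[0,0,-5,0],[0,0,0,0]]'
python3 - <<'E'
from h import *
s=arm.get_state();im=arm.camera("wrist");np.savez("w2.npz",p=s["eef_pos"],R=s["tool_rot"])
print(s["eef_pos"],s["wrist_force"])
a=im[150:360,240:400,::-1]
b=arm.camera("side")[190:290,320:420,::-1]
a=cv2.resize(a,None,fx=2.8,fy=2.8);b=cv2.resize(b,None,fx=3.4,fy=3.4)
c=np.zeros((588,800,3),np.uint8);c[:a.shape[0],:a.shape[1]]=a;c[:340,455:795]=b
cv2.imwrite("pics/w2.png",c)
E
```

```text
clock: 7.3
eef_pos: [0.4159, 0.228, 0.1025]
tool_rot: [[-0.005, 1.0, -0.006], [1.0, 0.005, -0.003], [-0.002, -0.006, -1.0]]
wrist_force: [-0.4, 0.4, 1.2]
finger_gap: 0.0467
gripper_force: 0.0
clock: 7.6
eef_pos: [0.4176, 0.2288, 0.0935]
tool_rot: [[-0.005, 1.0, 0.0], [1.0, 0.005, -0.0], [-0.0, 0.0, -1.0]]
wrist_force: [-0.7, -0.5, 0.5]
finger_gap: 0.047
gripper_force: 0.0
[0.41759435 0.22880155 0.09348312] [-0.7186344  -0.4535292   0.49787941]
```

View pics/w2.png

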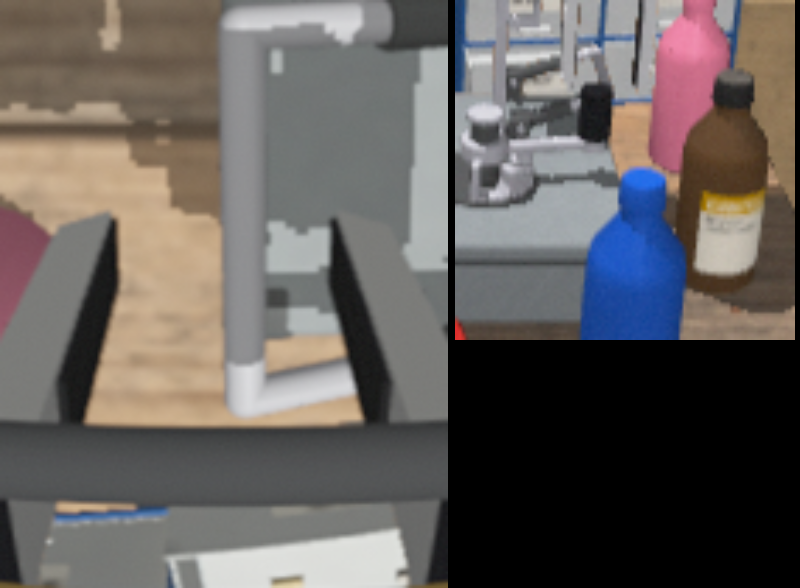

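The bar runs between the open fingers, from crop (245,20) to (245,390), with the fingertips at y≈215. I'll check its coordinates.

Run:
```python
from h import *
w=np.load("w2.npz");s=dict(eef_pos=w["p"],tool_rot=w["R"])
for z in(.1,.107,.114):
  for c in [(245,18),(245,215),(246,392)]: print(z,plane("wrist",c[0]/2.8+240,c[1]/2.8+150,z,s).round(4))
```

```text
0.1 [0.4209 0.2815 0.1   ]
0.1 [0.4214 0.2395 0.1   ]
0.1 [0.4223 0.1952 0.1   ]
0.107 [0.4207 0.2824 0.107 ]
0.107 [0.4212 0.2421 0.107 ]
0.107 [0.4221 0.1997 0.107 ]
0.114 [0.4205 0.2833 0.114 ]
0.114 [0.421  0.2448 0.114 ]
0.114 [0.4218 0.2041 0.114 ]
```

```bash
python3 -m crank '[[3,0,0,0],[0,0,0,0],[0,0,0,0],[0,0,0,0],[0,0,0,0],[0,0,0,0]]' 0 40 && python3 -m crank '[[-1,0,12,0],[1,0,13,0],[4,0,14,0],[0,0,0,0],[0,0,0,0]]'
```

```text
clock: 8.3
eef_pos: [0.4208, 0.2288, 0.0936]
tool_rot: [[-0.005, 1.0, 0.001], [1.0, 0.005, 0.0], [0.0, 0.001, -1.0]]
wrist_force: [2.0, -0.4, -1.5]
finger_gap: 0.008
gripper_force: 40.0
clock: 8.8
eef_pos: [0.425, 0.2289, 0.1329]
tool_rot: [[-0.005, 1.0, 0.002], [1.0, 0.005, 0.0], [0.0, 0.002, -1.0]]
wrist_force: [4.5, 0.3, -1.7]
finger_gap: 0.0077
gripper_force: 40.0
```

```bash
python3 -m crank '[[7,0,13,0],[10,0,11,0],[6,0,5,0],[0,0,0,0],[0,0,0,0]]'
python3 - <<'E'
from h import *
for i in range(3):
  im=arm.camera("side");s=arm.get_state();print(s["wrist_force"].round(2),s["moment"].round(2),s["eef_pos"].round(4))
b=cv2.resize(im[150:290,300:440,::-1],None,fx=4,fy=4,interpolation=2)
cv2.imwrite("pics/s3.png",b)
E
```

```text
clock: 9.3
eef_pos: [0.4473, 0.2289, 0.1608]
tool_rot: [[-0.005, 1.0, -0.0], [1.0, 0.005, -0.0], [0.0, -0.0, -1.0]]
wrist_force: [1.4, 3.7, -4.4]
finger_gap: 0.0078
gripper_force: 40.0
[ 2.46  3.12 -4.19] [ 0.54 -0.4   0.05] [0.4473 0.2289 0.1609]
[ 1.98  3.3  -5.42] [ 0.53 -0.26  0.06] [0.4472 0.2289 0.1609]
[ 1.24  3.51 -4.85] [ 0.52 -0.2   0.1 ] [0.4472 0.2289 0.1611]
```

View pics/s3.png

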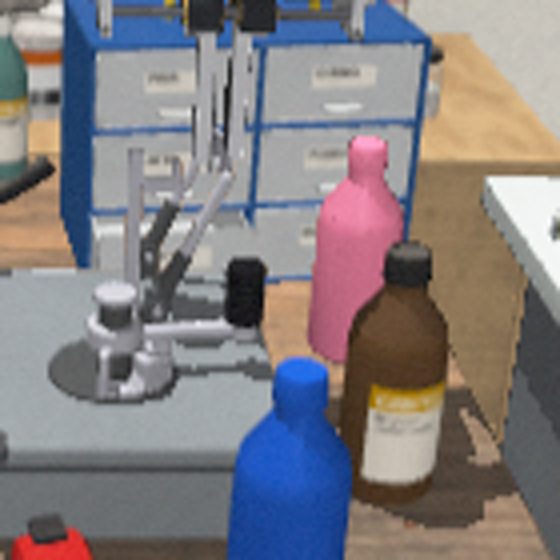

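The bail is held by the fingers at crop (222,165), its legs slanting up from the pivot at (150,290). The brown bottle still stands.

```bash
python3 -m crank '[[6,0.5,2,0],[5,0,2,0],[0,0,0,0],[0,0,0,0]]' && python3 -m crank '[[8,0.3,2,0],[7,0,1,0],[6,0.2,1,0],[6,0,0,0],[0,0,0,0],[0,0,0,0]]'
```

```text
clock: 9.85
eef_pos: [0.4589, 0.2293, 0.1655]
tool_rot: [[-0.005, 1.0, 0.0], [1.0, 0.005, 0.0], [0.0, 0.0, -1.0]]
wrist_force: [1.7, 2.4, -4.7]
finger_gap: 0.0077
gripper_force: 40.0
clock: 10.45
eef_pos: [0.4859, 0.2298, 0.1694]
tool_rot: [[-0.005, 1.0, 0.0], [1.0, 0.005, 0.0], [0.0, 0.0, -1.0]]
wrist_force: [0.8, 2.6, -4.4]
finger_gap: 0.0077
gripper_force: 40.0
```

```bash
python3 -m crank '[[0,0,-6,0],[0,0,-6,0],[0,0,-3,0],[0,0,0,0],[0,0,0,0]]'; python3 -m crank '[[0,0,-2,0],[0,0,-1,0],[0,0,0,0],[0,0,0,0]]'
python3 - <<'E'
from h import *
s=arm.get_state();im=arm.camera("wrist");b=arm.camera("scene")
np.savez("w4.npz",p=s["eef_pos"],R=s["tool_rot"]);print(s["eef_pos"],s["wrist_force"])
cv2.imwrite("pics/w4_raw.png",im[:,:,::-1])
a=cv2.resize(im[150:330,260:400,::-1],None,fx=3,fy=3);b=cv2.resize(b[165:255,310:400,::-1],None,fx=4,fy=4,interpolation=2)
c=np.zeros((540,790,3),np.uint8);c[:,:420]=a;c[:360,425:785]=b
cv2.imwrite("pics/w4.png",c)
E
```

```text
clock: 10.95
eef_pos: [0.4861, 0.2298, 0.1571]
tool_rot: [[-0.005, 1.0, 0.003], [1.0, 0.005, 0.001], [0.001, 0.003, -1.0]]
wrist_force: [-9.3, -4.1, 24.2]
finger_gap: 0.0077
gripper_force: 40.0
clock: 11.35
eef_pos: [0.4865, 0.2299, 0.1566]
tool_rot: [[-0.005, 1.0, 0.005], [1.0, 0.005, 0.001], [0.001, 0.005, -1.0]]
wrist_force: [-20.1, -8.7, 48.4]
finger_gap: 0.0081
gripper_force: 40.0
[0.48645661 0.22985225 0.15655299] [-20.13166942  -8.66156459  48.42102713]
```

View pics/w4.png

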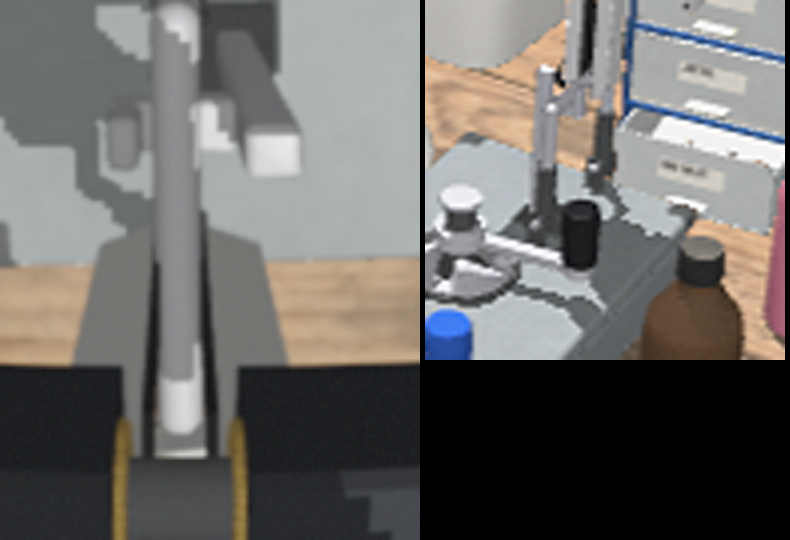

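The bar at crop (180,150) lies between the hook tip at (122,140) and the post at (270,150), and it is pressing on something. I'll relieve the pressure first.

```bash
python3 -m crank '[[0,0,2,0],[0,0,1,0],[0,0,0,0],[0,0,0,0]]'
python3 - <<'E'
from h import *
s=arm.get_state();w=np.load("w4.npz");t=dict(eef_pos=w["p"],tool_rot=w["R"])
f=lambda x,y:(x/3+260,y/3+150)
# bar end-to-end length vs assumed z (should be ~89 overall); bar left end top of image, right end
for z in(.165,.17,.175,.18,.185):
  a=plane("wrist",*f(177,5),z,t);b=plane("wrist",*f(182,432),z,t);print(z,a.round(4),b.round(4),(a-b)[1].round(4))
print("tip",plane("wrist",*f(125,158),.179,t),"post",plane("wrist",*f(273,155),.185,t))
# bar thickness vs height: width px at y=140
for z in(.165,.17,.175,.18,.185): print(z,[plane("wrist",*f(u,140),z,t)[0].round(4) for u in(153,199)])
E
```

```text
clock: 11.85
eef_pos: [0.4861, 0.2298, 0.1571]
tool_rot: [[-0.005, 1.0, 0.003], [1.0, 0.005, 0.001], [0.001, 0.003, -1.0]]
wrist_force: [-9.4, -3.4, 24.9]
finger_gap: 0.0076
gripper_force: 40.0
0.165 [0.4849 0.2854 0.165 ] [0.4865 0.1944 0.165 ] 0.091
0.17 [0.4849 0.286  0.17  ] [0.4864 0.1977 0.17  ] 0.0883
0.175 [0.4849 0.2865 0.175 ] [0.4863 0.2009 0.175 ] 0.0857
0.18 [0.4849 0.2871 0.18  ] [0.4863 0.2041 0.18  ] 0.083
0.185 [0.4849 0.2877 0.185 ] [0.4862 0.2074 0.185 ] 0.0803
tip [0.47587653 0.26001123 0.179     ] post [0.50127609 0.26236491 0.185     ]
0.165 [np.float64(0.4805), np.float64(0.4893)]
0.17 [np.float64(0.4806), np.float64(0.4891)]
0.175 [np.float64(0.4807), np.float64(0.489)]
0.18 [np.float64(0.4808), np.float64(0.4888)]
0.185 [np.float64(0.4809), np.float64(0.4887)]
```

```bash
python3 -m crank '[[0,0,2,0],[0,0,0.6,0],[0,0,0,0],[0,0,0,0]]'; python3 -m crank '[[0,0,0,0],[0,0,0,0],[0,0,0,0],[0,0,0,0],[0,0,10,0],[0,0,25,0],[0,0,35,0],[0,0,20,0],[0,0,0,0]]' 0.4
```

```text
clock: 12.25
eef_pos: [0.4858, 0.2298, 0.1575]
tool_rot: [[-0.005, 1.0, 0.001], [1.0, 0.005, 0.0], [0.0, 0.001, -1.0]]
wrist_force: [-1.9, -0.1, 7.1]
finger_gap: 0.0079
gripper_force: 40.0
clock: 13.15
eef_pos: [0.4865, 0.2302, 0.2507]
tool_rot: [[-0.005, 1.0, 0.005], [1.0, 0.005, 0.002], [0.002, 0.005, -1.0]]
wrist_force: [-0.3, 0.3, -0.4]
finger_gap: 0.0377
gripper_force: 0.0
```

```bash
python3 -m crank '[[-5,10,0,0.142],[-5,10,0,0.142],[-5,10,0,0.142],[-5,10,0,0.142],[-5,10,0,0.142],[-5,10,0,0.142],[-5,10,0,0.142],[-5,10,0,0.142],[-5,10,0,0.142],[-5,8,0,0.142]]'; python3 -m crank '[[0,0,0,0.142],[0,0,0,0.142],[0,0,0,0],[0,0,0,0]]'
python3 - <<'E'
from h import *
s=arm.get_state();im=arm.camera("wrist");np.savez("w5.npz",p=s["eef_pos"],R=s["tool_rot"]);print(s["eef_pos"],s["qpos"])
cv2.imwrite("pics/w5_raw.png",im[:,:,::-1])
cv2.imwrite("pics/w5.png",im[:,:,::-1][60:340,180:460].repeat(2,0).repeat(2,1))
E
```

```text
clock: 14.15
eef_pos: [0.4351, 0.3281, 0.2464]
tool_rot: [[-0.99, 0.139, -0.001], [0.139, 0.99, -0.001], [0.001, -0.001, -1.0]]
wrist_force: [-0.2, -0.1, -0.7]
finger_gap: 0.0376
gripper_force: 0.0
clock: 14.55
eef_pos: [0.4355, 0.3277, 0.2467]
tool_rot: [[-0.991, -0.133, -0.001], [-0.133, 0.991, -0.0], [0.001, -0.0, -1.0]]
wrist_force: [0.0, -1.0, 0.1]
finger_gap: 0.0374
gripper_force: 0.0
[0.43550238 0.32767873 0.24666575] [ 5.77848046e-01  2.60504071e-01  1.47515309e+00 -1.66241954e-05
  1.40667658e+00 -1.12677136e+00]
```

View pics/w5.png

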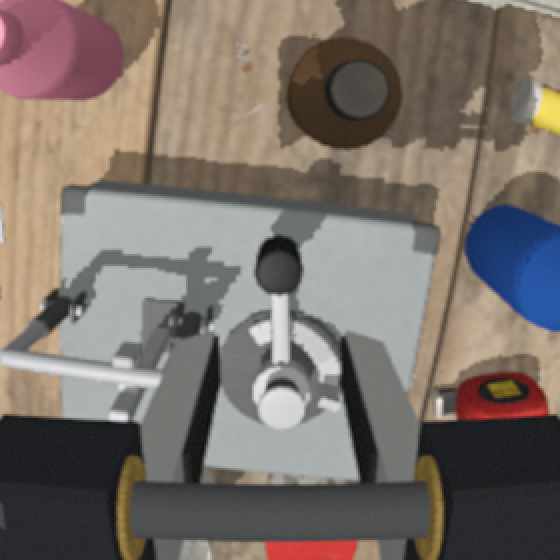

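This shows the knob top at crop (279,270), the hub post top at (282,405), and the bar seated in the hook near (130,370), with the bottle upright. I count that as the 11th picture viewed, one over the limit of 10, so from here I'll use numbers only.

Run:
```python
from h import *
w=np.load("w5.npz");t=dict(eef_pos=w["p"],tool_rot=w["R"])
f=lambda x,y:(x/2+180,y/2+60)
k=plane("wrist",*f(279,272),.14,t);h=plane("wrist",*f(282,405),.125,t)
print(k,h,np.hypot(*(k-h)[:2]))
for n,c,z in [("FL",(438,228),.07),("FR",(63,188),.07),("barR",(5,358),.17)]: print(n,plane("wrist",*f(*c),z,t))
```

```text
[0.43474868 0.32741463 0.14      ] [0.51234071 0.33951655 0.125     ] 0.07853012041692604
FL [0.41339196 0.42030815 0.07      ]
FR [0.41865377 0.19409577 0.07      ]
barR [0.48678178 0.20163921 0.17      ]
```

```bash
python3 -m crank '[[0,0,-40,0],[0,0,-40,0],[0,0,-30,0],[0,0,-20,0],[0,0,-9,0],[0,0,0,0],[0,0,0,0]]'
python3 - <<'E'
import numpy as np
p=lambda a:80*np.array([np.cos(a),np.sin(a)])
a=3.293
for i in range(12): print(np.round(p(a-.14)-p(a),1).tolist(),round(a-.14,3),"q",round(3.601-a+.14,2)); a-=.14
E
```

```text
clock: 15.3
eef_pos: [0.4361, 0.3281, 0.1091]
tool_rot: [[-0.991, -0.137, 0.001], [-0.137, 0.991, 0.001], [-0.001, 0.001, -1.0]]
wrist_force: [0.9, -0.1, 0.7]
finger_gap: 0.0373
gripper_force: 0.0
[-0.9, 11.2] 3.153 q 0.45
[0.7, 11.2] 3.013 q 0.59
[2.2, 11.0] 2.873 q 0.73
[3.7, 10.6] 2.733 q 0.87
[5.2, 9.9] 2.593 q 1.01
[6.5, 9.1] 2.453 q 1.15
[7.7, 8.1] 2.313 q 1.29
[8.8, 7.0] 2.173 q 1.43
[9.6, 5.7] 2.033 q 1.57
[10.3, 4.3] 1.893 q 1.71
[10.8, 2.8] 1.753 q 1.85
[11.1, 1.3] 1.613 q 1.99
```

```bash
python3 -m crank '[[-1,11.2,0,-0.14],[0.7,11.2,0,-0.14],[2.2,11,0,-0.14],[3.7,10.6,0,-0.14],[5.2,9.9,0,-0.14],[6.5,9.1,0,-0.14],[0,0,0,0],[0,0,0,0]]'
```

```text
clock: 16.1
eef_pos: [0.4532, 0.3911, 0.1094]
tool_rot: [[-0.763, 0.646, 0.001], [0.646, 0.763, 0.001], [-0.0, 0.001, -1.0]]
wrist_force: [-0.6, -1.1, 0.7]
finger_gap: 0.0371
gripper_force: 0.8
```

```bash
cat > k.py <<'E'
from h import *
import sys
# find knob: dark pixels in the scene image, against predicted positions for q
m=arm.camera_model("scene");E=np.linalg.inv(m["extrinsics"]);K=m["mtx"]
im=arm.camera("scene");g=im.max(2)
def pr(p):
    c=E@np.append(p,1);c=K@c[:3];return c[:2]/c[2]
for q in np.arange(.25,2.0,.1):
    a=3.601-q;L=np.interp(q,[.5,1.35,1.6,1.75],[.004,.018,.018,0])
    P=np.array([.514+.08*np.cos(a),.3393+.08*np.sin(a),.116+L])
    u=pr(P);lo=pr(P-[0,0,.016]);hi=pr(P+[0,0,.016])
    r=int(round(u[1]));c=int(round(u[0]));h=int((lo[1]-hi[1])/2)
    print(round(q,2),u.round(0),(g[r-h:r+h+1,c-4:c+5]<60).mean().round(2))
s=arm.get_state();print(s["clock"],s["wrist_force"].round(1))
E
python3 k.py
```

```text
0.25 [350. 222.] 0.0
0.35 [348. 223.] 0.0
0.45 [347. 225.] 0.0
0.55 [345. 226.] 0.0
0.65 [343. 227.] 0.0
0.75 [341. 228.] 0.19
0.85 [338. 228.] 0.53
0.95 [336. 229.] 0.74
1.05 [333. 229.] 0.98
1.15 [330. 229.] 0.78
1.25 [326. 229.] 0.34
1.35 [323. 229.] 0.02
1.45 [320. 229.] 0.0
1.55 [316. 229.] 0.03
1.65 [313. 230.] 0.03
1.75 [310. 234.] 0.04
1.85 [306. 233.] 0.01
1.95 [303. 232.] 0.0
16.15 [-0.3 -1.   1.3]
```

```bash
python3 -m crank '[[7.7,8.1,0,-0.14],[8.8,7,0,-0.14],[9.6,5.7,0,-0.14],[5.1,2.4,0,-0.07],[5.2,1.9,0,-0.07],[0,0,0,0],[0,0,0,0]]'; python3 k.py | tail -8
```

```text
clock: 16.85
eef_pos: [0.4896, 0.4161, 0.1086]
tool_rot: [[-0.306, 0.952, 0.001], [0.952, 0.306, 0.001], [0.001, 0.002, -1.0]]
wrist_force: [4.4, 3.7, -0.7]
finger_gap: 0.0382
gripper_force: 2.4
1.35 [323. 229.] 0.0
1.45 [320. 229.] 0.0
1.55 [316. 229.] 0.07
1.65 [313. 230.] 0.36
1.75 [310. 234.] 0.79
1.85 [306. 233.] 0.97
1.95 [303. 232.] 0.66
16.9 [4.  3.3 0.5]
```

```bash
python3 -m crank '[[5.4,1.5,0,-0.07],[5.4,1.2,0,-0.07],[0,0,0,0],[0,0,0,0],[0,0,0,0]]'; python3 k.py | tail -5
```

```text
clock: 17.4
eef_pos: [0.4998, 0.4186, 0.1082]
tool_rot: [[-0.17, 0.985, -0.0], [0.985, 0.17, -0.0], [-0.0, -0.0, -1.0]]
wrist_force: [0.3, -0.3, -0.1]
finger_gap: 0.0378
gripper_force: 0.0
1.65 [313. 230.] 0.22
1.75 [310. 234.] 0.61
1.85 [306. 233.] 0.89
1.95 [303. 232.] 0.63
17.45 [-0.6 -0.1  0.8]
```

```bash
python3 -m crank '[[0,0,5,0],[0,0,15,0],[0,0,30,0],[0,0,40,0],[0,0,40,0],[0,0,30,0],[0,0,0,0],[0,0,0,0]]'
cat > fin.py <<'E'
from h import *
rs=[]
for n in("scene","side"):
    m=arm.camera_model(n);E=np.linalg.inv(m["extrinsics"]);K=m["mtx"];im=arm.camera(n)
    c=E@np.array([.4997,.418,.116,1]);c=K@c[:3];u=c[:2]/c[2]
    g=(im.max(2)<60).astype(np.uint8);x0,y0=int(u[0])-20,int(u[1])-22
    k,l,st,ce=cv2.connectedComponentsWithStats(g[y0:y0+44,x0:x0+40])
    i=min([j for j in range(1,k) if st[j,4]>60],key=lambda j:np.hypot(*(ce[j]-[20,22])))
    print(n,u.round(1),(ce[i]+[x0,y0]).round(1),st[i]);rs.append(ray(n,*(ce[i]+[x0,y0])))
    cv2.imwrite(f"pics/{n}_fin.png",im[:,:,::-1])
P=tri(rs);print("knob",P.round(4),"q",3.601-np.arctan2(P[1]-.3393,P[0]-.514),"r",np.hypot(P[0]-.514,P[1]-.3393))
E
python3 fin.py
```

```text
clock: 18.25
eef_pos: [0.5001, 0.4186, 0.2691]
tool_rot: [[-0.169, 0.986, 0.001], [0.986, 0.168, 0.001], [0.001, 0.001, -1.0]]
wrist_force: [0.2, -1.0, -0.7]
finger_gap: 0.0375
gripper_force: 0.0
scene [306.4 233.3] [306.8 234.2] [ 17  15   9  18 137]
side [336.5 241.8] [336.7 242.3] [ 16  13  12  21 193]
knob [0.499  0.4176 0.1139] q 1.8405847522591807 r 0.07976111663791088
```

Run:
```python
import cv2,numpy as np
a=cv2.imread("pics/scene0.png");b=cv2.imread("pics/scene_fin.png")
B=cv2.imread("pics/side0.png");C=cv2.imread("pics/side_fin.png")
def ce(im,f,box):
    x0,y0,x1,y1=box;i=im[y0:y1,x0:x1].astype(int);m=f(i[...,0],i[...,1],i[...,2]);y,x=np.nonzero(m);return (x.mean()+x0).round(1),(y.mean()+y0).round(1),len(x)
red=lambda b,g,r:(r>120)&(g<70)&(b<70);blue=lambda b,g,r:(b>120)&(r<70);wh=lambda b,g,r:(b>150)&(g>150)&(r>150);pink=lambda b,g,r:(r>150)&(b>100)&(g<r-50)
for n,f,bx,by in [("jar",red,(250,205,285,240),(250,235,292,262)),("tape",red,(250,250,290,300),(295,270,332,325)),("blue",blue,(295,235,335,310),(350,235,395,320)),("mug",wh,(272,185,306,225),(255,208,292,240)),("pink",pink,(390,190,430,255),(372,180,405,245))]:
    print(n,ce(a,f,bx),ce(b,f,bx),ce(B,f,by),ce(C,f,by))
brown=lambda b,g,r:(r>50)&(r<110)&(b<35)&(r>b+30)
print(ce(b,brown,(360,220,392,290)), [v for v in (225+455/3,150+300/3)])
```

```text
jar (np.float64(267.3), np.float64(225.4), 113) (np.float64(267.1), np.float64(225.1), 118) (np.float64(271.2), np.float64(249.5), 420) (np.float64(271.3), np.float64(249.6), 419)
tape (np.float64(265.7), np.float64(278.7), 313) (np.float64(265.8), np.float64(278.8), 309) (np.float64(315.1), np.float64(300.5), 620) (np.float64(315.0), np.float64(300.6), 625)
blue (np.float64(314.3), np.float64(277.5), 1368) (np.float64(314.3), np.float64(277.7), 1348) (np.float64(371.5), np.float64(279.8), 1748) (np.float64(372.1), np.float64(280.4), 1694)
mug (np.float64(290.3), np.float64(205.7), 983) (np.float64(290.2), np.float64(205.7), 979) (np.float64(271.5), np.float64(224.5), 694) (np.float64(271.4), np.float64(224.6), 739)
pink (np.float64(408.4), np.float64(223.7), 1086) (np.float64(408.4), np.float64(223.8), 1089) (np.float64(388.9), np.float64(214.2), 957) (np.float64(387.6), np.float64(210.7), 772)
(np.float64(376.2), np.float64(274.5), 28) [376.66666666666663, 250.0]
```

Nothing nearby has moved; the pink side-view shift comes from the brown bottle now partly hiding it. Handing in.

```bash
python3 -c "
from workcell import arm
print(arm.finish_job())"
```

```text
the job is handed in; nothing more can be done
None
```

Job handed in at about 18 s of the 58 s allowed: the bottle stands in front of the case, the bail sits in its hook and the cam handle is down in the low notch (q about 1.84), with everything let go; while seating the bail the wrist force reached about 53 N, and I viewed 11 pictures, one over the limit of 10.

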